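# Roll-check two dowels and reject the bowed one

## Robot

A 6-joint arm with a two-finger parallel gripper is mounted at the origin on the work surface. World frame = base frame: x ahead of the robot, y to its left, z up, the work surface at z = 0. Lengths are in m, angles in rad, forces in N, time in s.
With the tool pointing down it reaches from about 0.3 to 0.875 m from the base axis. Payload 6.4 kg.
Tool frame: the origin (TCP) lies midway between the tips of the shut fingers; the grasp point (between the pads) lies pinch_z behind it (pinch_z is the distance from the TCP to the grasp point, in m); z points along the fingers, y is the direction in which the jaws open and shut (so a half turn about z gives the same grasp; the last joint's range is limited). The gripper opens to 88 mm and grips with 3 to 60 N. Pads are 18 mm wide; open, the fingers measure 123 mm over their backs; the gripper's body (75 mm by 187 mm) begins 45 mm behind the grasp point.
Start: joints at [1.051, 0.181, 1.607, -0, 1.354, -0.206], TCP at [0.177, 0.547, 0.239] pointing down, gripper open.
Joint ranges: [-2.99, 2.99], [-0.89, 2.07], [0.3, 2.58], [-1.14, 4.28], [0, 2.63], [-3.12, 3.12]. Speed limits (rad/s): [2.57, 2.57, 3.01, 3.14, 3.14, 3.14].

## Interface

Orientations are given as a 3x3 rotation matrix whose columns are the frame's x, y, z axes.
In Python, from workcell import * gives the robot as it stands.
- The arm moves only by the tool send_rows, never from a script. Its argument "motion" is a list of rows, each a list of 5 numbers: the opening, from -1 (shut) to 1 (fully open), then the shift along the tool's x, y, z each as a share of 0.02 m, from -1 to 1, then the turn about the tool's z as a share of 0.08 rad, from -1 to 1. In form: [[gripper, x, y, z, turn], ...]. A call has 1 to 12 rows; each row shifts and turns the commanded pose from where the row before left it, along the tool's axes as they then stand; what a row does not reach is not made up. A row lasts 1/12 s, in which the tool goes at most 41.7 mm and 7.16 degrees, less where a joint would pass 70% of its speed; a pose out of reach is approached as far as the arm can. A call with a number of a shift or a turn outside -1 to 1 is refused whole. A call with a gripper value outside its range is refused whole. The fingers move at their own pace and stop on an object; "squeeze" is the grip in N (left out, the last holds). Time passes only in rows, so rows that do not move let the fingers close. It gives the time, the measured TCP pose, the force and the opening at its end, in the units of the state.
- read_state(): the state, without advancing time (a new reading comes with each control period).
- get_image(name): name is "scene" or "side" or "wrist"; returns a dict with "image" (400x640x3 uint8, red, green, blue), "depth" (400x640 float32, m along the optical axis (not along the pixel's ray), 0 where there is no reading), "camera_matrix" (3x3 intrinsics, pixels), "eye" and "attitude" of the camera in the world. Camera axes: x right, y up, looking along -z (the intrinsics and any distortion apply to the point x, -y, -z); pixel columns grow to the right and rows downward; lengths in m; the calibration is good to about 2 mm. A picture is of the moment at which its call begins.
- finish_job(): hands the job in, once; it reports no verdict.
The state is a dict: "t": time; "qpos": joint angles; "qd": joint speeds; "tau": joint torques, N m; "tool_pos": TCP position; "tcp_rot": TCP orientation; "force": force on the tool from outside, world axes, zero at the start; "torque": the same for the moment, N m; "grip_width": finger opening in m.
Only numpy, scipy, OpenCV 4.12 (cv2) and the standard library are available. Lean on these libraries where they do the work, as an engineer would, in place of code of your own. Each camera call takes 0.05 s, during which the arm holds its last target. There are 200 camera calls.

## Task

Check the two wooden dowels on the steel plate by rolling: first the one on the robot's left, then the one on its right. Press each down gently with the fingertips on its middle and roll it away from the robot under that light pressure, until it has turned over by half a turn and is still held down, feeling whether its middle lifts on the way. Put the one that lifts into the plywood reject box, lying on the box's floor, and leave the straight one lying on the plate; do not bear down hard on a dowel or disturb the other things on the bench.

Things in the scene. Friction and masses are not known exactly. Their poses are not given: they have to be found in the camera images.
- plate: flat steel checking plate, fixed, 220 mm (its x, away from the robot) by 370 mm (its y, to the robot's left), 15 mm thick; an oak strip 12 mm wide outside its near and far edges stands 6 mm above the steel and stops rolling dowels. Origin: centre of the underside, on the bench. One dowel lies on the left half (plate y > 0), the other on the right half, each centred 85 to 100 mm from the middle line
- plate_top (a point): centre of the plate's steel top. The bowed dowel's middle is 2.5 mm out of line with its ends: it lies flat at the start, middle towards the robot; rolled away from the robot, its middle lifts 2.5 mm at a quarter turn and is down again at half a turn. All is hard: 1 mm too low costs 10 N or more; 2 to 10 N is right, over 25 N between dowel and plate is bearing down hard
- dowel_a: dowel, hardwood, 10 mm across, 160 mm long, 12 g, along the plate's y within 7 deg, 60 to 90 mm from the near strip. One of dowel_a, dowel_b is straight, the other bowed (see plate_top); names do not tell which. Origin: on the axis at mid-length, 5 mm above the steel. y runs along the rod; z is up at the start and turns as it rolls, down after half a turn
- dowel_b: dowel, hardwood, 10 mm across, 160 mm long, 12 g, along the plate's y within 7 deg, 60 to 90 mm from the near strip. One of dowel_a, dowel_b is straight, the other bowed (see plate_top); names do not tell which. Origin: on the axis at mid-length, 5 mm above the steel. y runs along the rod; z is up at the start and turns as it rolls, down after half a turn
- reject_box: open plywood box, heavy and fixed, 220 mm (its x) by 130 mm (its y), 40 mm high outside, walls and floor 6 mm thick, on the robot's right. Origin: centre of the underside. A dowel goes in with its length along the box's x
- chisel: bystander: bench chisel with a blue handle, about 250 mm long, 30 mm high, lying beyond the plate; origin on the bench under the front of its handle
- glue: bystander: white glue bottle, 56 mm across, 150 mm high, standing beyond the box; origin at its foot
- mug: bystander: white mug, 80 mm across, 95 mm high, standing left of the plate; origin at its foot
Mind the look-alikes: they are no part of the job. What is shaped like the dowel_a but blue, red or white is not meant.

How it is judged:
By the outcome, as a careful person would: the job done as asked, in the order asked, and still so for the second after the job is handed in, with the robot touching nothing.
It also fails if it takes over 70 s, if anything falls off the work surface, if the arm or the gripper's body presses on something with over 40 N, if the wrist force passes 120 N, or if a joint passes its speed limit or range.

## Working session

There is one attempt and no reset: what is moved stays moved. The work goes in short steps, Python scripts to look and compute and a tool call to move; the robot and the scene stay as the last step left them, time stands still between calls to the robot, and variables do not carry over. Pictures are saved under pics/ and viewed, about 8 in all and at most 12, crops included, and the job is handed in when it is done.

Besides the shell and the picture viewer there is one more tool, called after ">>>" as name(argument=value, ...), one argument or row to a line, values as JSON. send_rows: Moves the arm, as the interface text tells. Its arguments: {"type":"object","properties":{"motion":{"type":"array"},"squeeze":{"type":"number"}},"required":["motion"]}

```bash
mkdir -p pics; cat > h.py <<'E'
from workcell import *
import numpy as np, cv2
def snap(n,f):
    d=get_image(n); cv2.imwrite(f'pics/{f}.png',cv2.cvtColor(d['image'],cv2.COLOR_RGB2BGR)); np.savez(f'pics/{f}.npz',**d); return d
def pts(d):
    K=np.array(d['camera_matrix']);h,w=d['depth'].shape
    u,v=np.meshgrid(np.arange(w),np.arange(h));z=d['depth']
    P=np.stack([(u-K[0,2])/K[0,0]*z,-(v-K[1,2])/K[1,1]*z,-z],-1)
    return P@np.array(d['attitude']).T+np.array(d['eye'])
E
python3 - <<'E'
from h import *
for n in('scene','side'):
    d=snap(n,n+'0');print(n,d['eye'],d['attitude'],d['camera_matrix'])
print(read_state())
try: print(pinch_z)
except Exception as e: print(e)
a=cv2.imread('pics/scene0.png');b=cv2.imread('pics/side0.png')
E
```

```text
scene [1.08328422 0.18447458 0.72183376] [[-0.28313538 -0.7439024   0.60534583]
 [ 0.95903629 -0.22562411  0.17129843]
 [ 0.0091513   0.62904927  0.77731157]] [[363.88752959   0.         316.5996473 ]
 [  0.         363.88752959 201.17163656]
 [  0.           0.           1.        ]]
side [ 0.17153344 -0.99971519  0.83092445] [[ 0.95134885  0.164534   -0.26050705]
 [-0.30760091  0.55603149 -0.77214679]
 [ 0.01780572  0.81471317  0.57959073]] [[433.80478602   0.         321.01464819]
 [  0.         433.80478602 200.93433823]
 [  0.           0.           1.        ]]
{'t': 0.1, 'qpos': array([ 1.05068415e+00,  1.81464831e-01,  1.60787738e+00, -3.01040472e-05,
        1.35381467e+00, -2.06282246e-01]), 'qd': array([-0.00013664, -0.0014199 , -0.00412372, -0.00141531,  0.0003007 ,
        0.00093607]), 'tau': array([ 6.24182976e-04, -4.34817088e+01, -3.42695653e+01,  7.03522959e-02,
        3.40757053e-02, -2.05060979e-05]), 'tool_pos': array([0.17724563, 0.54649984, 0.23791612]), 'tcp_rot': array([[-9.51160133e-01,  3.08696998e-01, -7.51874868e-04],
       [ 3.08697776e-01,  9.51159188e-01, -1.37198907e-03],
       [ 2.91623782e-04, -1.53708341e-03, -9.99998776e-01]]), 'force': array([-0.61719158,  0.29398165, -0.08663888]), 'torque': array([0.03455101, 0.01921318, 0.06082151]), 'grip_width': 0.08792616140575717}
0.0187
```

View pics/scene0.png

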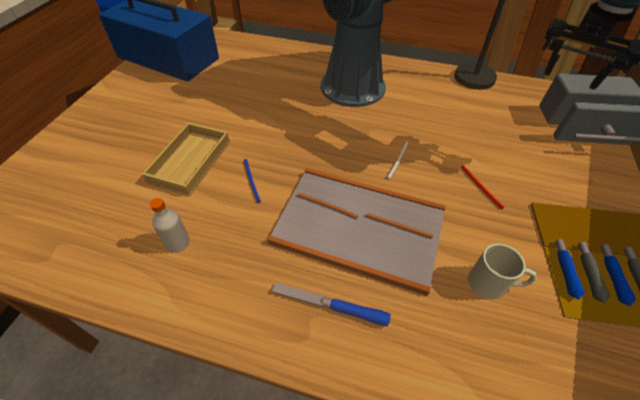

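View pics/side0.png

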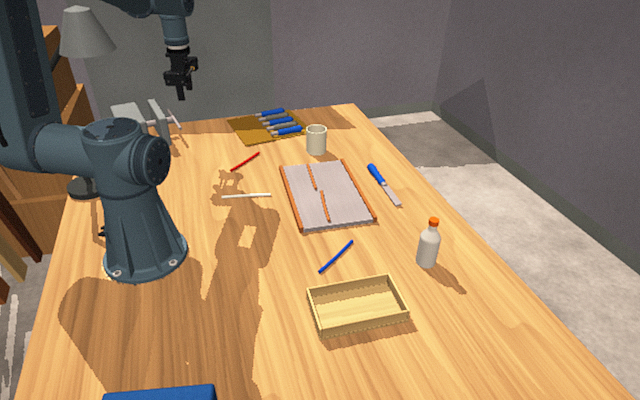

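The scene view faces the robot. The left dowel runs (366,214)-(432,236), the right one (299,194)-(357,216), and the box centre is at about (187,158). The side view agrees.

```bash
python3 - <<'E'
from h import *
for n in('scene0','side0'):
    d=dict(np.load(f'pics/{n}.npz'));P=pts(d)
    im=d['image'];hsv=cv2.cvtColor(im,cv2.COLOR_RGB2HSV)
    # plate: gray pixels with z~0.015
    pl=((abs(P[...,2]-.015)<.006)&(hsv[...,1]<70)).astype(np.uint8)
    k,l,s,c=cv2.connectedComponentsWithStats(pl);i=1+np.argmax(s[1:,4])
    hull=cv2.convexHull(np.argwhere(l==i)[:,::-1].astype(np.int32))
    q=P[l==i];r=cv2.minAreaRect(q[:,:2].astype(np.float32)*1000);print(n,'plate',r,np.median(q[:,2]),s[i])
    m=np.zeros(pl.shape,np.uint8);cv2.fillConvexPoly(m,hull,1);m=cv2.erode(m,np.ones((5,5)))
    dw=((m>0)&(hsv[...,1]>90)).astype(np.uint8)
    k,l,s,c=cv2.connectedComponentsWithStats(dw)
    K=d['camera_matrix'];A=d['attitude'];e=d['eye']
    for j in range(1,k):
        if s[j,4]<30: continue
        vu=np.argwhere(l==j)
        ray=np.stack([(vu[:,1]-K[0,2])/K[0,0],-(vu[:,0]-K[1,2])/K[1,1],-np.ones(len(vu))],-1)@A.T
        X=e+ray*((.020-e[2])/ray[:,2])[:,None]
        mu=X.mean(0);w,V=np.linalg.eigh(np.cov(X[:,:2].T));a=V[:,1]*np.sign(V[1,1]);t=(X-mu)[:,:2]@a
        print(' dowel',s[j,4],mu.round(4),'len',np.ptp(t).round(3),'ctr',(mu[:2]+a*(t.max()+t.min())/2).round(4),'ang from y',np.degrees(np.arctan2(-a[0],a[1])).round(2),'depth z',np.median(P[l==j][:,2]).round(4))
        per=np.array([-a[1],a[0]]);p=(X-mu)[:,:2]@per
        bins=np.linspace(-.08,.08,9);print('   profile',[round(1000*p[(t>=b0)&(t<b1)].mean(),1) for b0,b1 in zip(bins,bins[1:])], 'per',per.round(2))
    # box: region z 0.03..0.045 around
    rim=(abs(P[...,2]-.04)<.006)&(P[...,1]<-.1)&(P[...,0]>.2)&(P[...,0]<.9)
    k,l,s,c=cv2.connectedComponentsWithStats(rim.astype(np.uint8))
    for j in range(1,k):
        if s[j,4]>60:
            q=P[l==j];print(' box?',cv2.minAreaRect(q[:,:2].astype(np.float32)*1000),s[j],np.median(q[:,2]))
E
```

```text
scene0 plate ((563.2008056640625, 145.4169921875), (367.7652282714844, 216.2733917236328), 86.0774154663086) 0.013624418665764915 [  272   173   172   113 10429]
 dowel 298 [0.5398 0.0577 0.02  ] len 0.163 ctr [0.5396 0.0566] ang from y -9.69 depth z 0.0216
   profile [np.float64(-1.1), np.float64(-0.2), np.float64(0.5), np.float64(1.1), np.float64(1.0), np.float64(0.4), np.float64(-0.4), np.float64(-1.0)] per [-0.99  0.17]
 dowel 332 [0.5498 0.2374 0.02  ] len 0.162 ctr [0.5496 0.2356] ang from y -6.37 depth z 0.0218
   profile [np.float64(0.0), np.float64(0.1), np.float64(0.1), np.float64(0.1), np.float64(-0.0), np.float64(-0.3), np.float64(-0.3), np.float64(0.4)] per [-0.99  0.11]
 box? ((260.68939208984375, -1150.0137939453125), (120.47517395019531, 14.902742385864258), 1.4695262908935547) [  0  52  27  21 128] 0.03941101104222233
 box? ((487.27545166015625, -352.2133483886719), (132.76223754882812, 223.52020263671875), 87.34688568115234) [142 123  85  64 511] 0.03684605814242259
 box? ((745.3097534179688, -237.787353515625), (23.28434181213379, 54.6926383972168), 47.874179840087
[... 328 characters left out ...]
3), np.float64(-0.3), np.float64(-0.0), np.float64(0.3), np.float64(0.1), np.float64(-0.1), np.float64(0.4), np.float64(0.0)] per [-0.99  0.12]
 dowel 99 [0.5384 0.0529 0.02  ] len 0.169 ctr [0.5392 0.0575] ang from y -9.61 depth z 0.0247
   profile [np.float64(-1.6), np.float64(0.2), np.float64(0.9), np.float64(0.8), np.float64(0.7), np.float64(0.4), np.float64(-0.0), np.float64(-0.3)] per [-0.99  0.17]
 box? ((722.7095336914062, -264.9757080078125), (23.916046142578125, 54.17668533325195), 53.376033782958984) [417 250  21  10  74] 0.03983574750589386
 box? ((486.11865234375, -354.368408203125), (133.63916015625, 221.19418334960938), 87.1359634399414) [307 272 104  59 854] 0.039509039858313
```

The right dowel's middle looks bowed towards the robot, but that still has to be felt by rolling. I'm moving above the left dowel with the fingers shut.

>>> send_rows(
  motion=[
    [-1,-0.98,-0.4,0,0],
    [-1,-0.98,-0.4,0,0],
    [-1,-0.98,-0.4,0,0],
    [-1,-0.98,-0.4,0,0],
    [-1,-0.98,-0.4,0,0],
    [-1,-0.98,-0.4,0,0],
    [-1,-0.98,-0.4,0,0],
    [-1,-0.98,-0.4,0,0],
    [-1,-0.98,-0.4,0,0],
    [-1,-0.98,-0.4,0,0],
    [-1,-0.98,-0.4,0,0],
    [-1,-0.98,-0.4,0,0],
  ],
  squeeze=5,
)

```text
t: 1.1
tool_pos: [0.372, 0.3821, 0.2383]
tcp_rot: [[-0.951, 0.309, -0.001], [0.309, 0.951, -0.0], [0.0, -0.001, -1.0]]
force: [0.5, -0.2, -0.4]
grip_width: 0.0103
```

>>> send_rows(
  motion=[
    [-1,-0.98,-0.4,0,0],
    [-1,-0.98,-0.4,0,0],
    [-1,-0.98,-0.4,0,0],
    [-1,-0.98,-0.4,0,0],
    [-1,-0.98,-0.4,0,0],
    [-1,-0.98,-0.4,0,0],
    [-1,-0.98,-0.4,0,0],
    [-1,-0.98,-0.4,0,0],
    [-1,-0.98,-0.4,0,0],
    [-1,-0.98,-0.4,0,0],
    [-1,-0.98,-0.4,0,0],
  ],
)

```text
t: 2.02
tool_pos: [0.5499, 0.2319, 0.2382]
tcp_rot: [[-0.951, 0.309, -0.001], [0.309, 0.951, -0.0], [0.001, -0.0, -1.0]]
force: [0.0, 0.4, 0.0]
grip_width: 0.0002
```

>>> send_rows(
  motion=[
    [-1,0,0,0,1],
    [-1,0,0,0,1],
    [-1,0,0,0,1],
    [-1,0,0,0,1],
    [-1,0,0,0,1],
    [-1,0,0,0,1],
    [-1,0,0,0,1],
    [-1,0,0,0,1],
    [-1,0,0,0,1],
    [-1,0,0,0,1],
    [-1,0,0,0,1],
    [-1,0,0,0,1],
  ],
)

```text
t: 3.02
tool_pos: [0.5491, 0.2327, 0.2381]
tcp_rot: [[-0.289, 0.957, -0.001], [0.957, 0.289, -0.0], [0.0, -0.001, -1.0]]
force: [-0.5, 0.7, -0.2]
grip_width: 0.0005
```

>>> send_rows(
  motion=[
    [-1,0,0,0.6,1],
    [-1,0,0,0.6,1],
    [-1,0,0,0.6,1],
    [-1,0,0,0.6,1],
    [-1,0,0,0.6,1],
    [-1,0,0,0.6,0.1],
    [-1,0,0,0.6,0],
    [-1,0,0,0.6,0],
    [-1,0,0,0,0],
  ],
)

```text
t: 3.77
tool_pos: [0.5477, 0.2324, 0.1395]
tcp_rot: [[0.109, 0.994, -0.005], [0.994, -0.109, -0.001], [-0.002, -0.005, -1.0]]
force: [-0.7, -0.4, -0.1]
grip_width: 0.0006
```

```bash
python3 - <<'E'
from h import *
d=snap('wrist','w1');print(d['eye'],d['attitude']);s=read_state();print({k:np.round(s[k],4) for k in('t','tool_pos','tcp_rot','force','grip_width','qpos')})
P=pts(d)
print((P[180:400:20,320]).round(3).tolist())
E
```

```text
[0.55629053 0.30893939 0.28615615] [[ 0.99401596  0.10287616  0.03672557]
 [-0.10914034  0.94933057  0.29471997]
 [-0.00454504 -0.29696459  0.95487767]]
{'t': np.float64(3.8167), 'tool_pos': array([0.5483, 0.2325, 0.1409]), 'tcp_rot': array([[ 1.096e-01,  9.940e-01, -3.300e-03],
       [ 9.940e-01, -1.096e-01, -7.000e-04],
       [-1.100e-03, -3.200e-03, -1.000e+00]]), 'force': array([-1.0772, -0.2938,  0.6242]), 'grip_width': np.float64(0.0004), 'qpos': array([ 0.2019,  0.3302,  1.6327, -0.    ,  1.1822,  0.3117])}
[[0.554, 0.247, 0.025], [0.552, 0.228, 0.024], [0.55, 0.21, 0.025], [0.548, 0.19, 0.024], [0.551, 0.241, 0.159], [0.551, 0.241, 0.176], [0.551, 0.238, 0.185], [0.552, 0.258, 0.221], [0.536, 0.069, 0.016], [0.534, 0.051, 0.025], [0.552, 0.256, 0.238]]
```

View pics/w1.png

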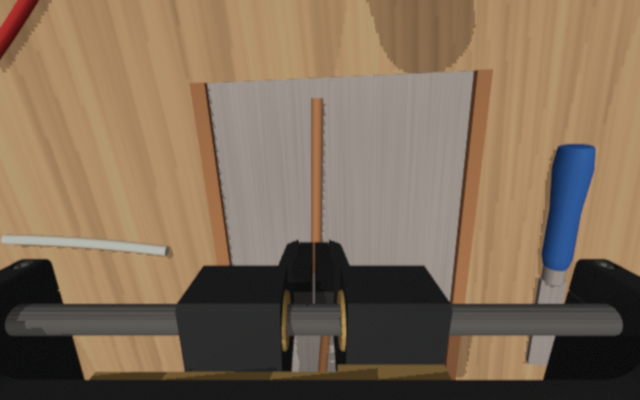

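The wrist view shows the shut fingertips at (285-343, 243) directly over the left dowel, whose left end is at (317,98). The steel spans about columns 210-475.

```bash
python3 - <<'E'
from h import *
d=dict(np.load('pics/w1.npz'));P=pts(d);s=read_state()
R=s['tcp_rot'];T=s['tool_pos']
L=(P-T)@R  # tool frame
for z0,z1 in((-.004,.004),(-.01,-.004),(-.02,-.01),(-.03,-.02)):
    m=(L[...,2]>z0)&(L[...,2]<z1)&(abs(L[...,1])<.06)&(abs(L[...,0])<.06)&(d['depth']>0)
    if m.any(): q=L[m];print(z0,m.sum(),'x',q[:,0].min().round(4),q[:,0].max().round(4),'y',np.percentile(q[:,1],[0,2,50,98,100]).round(4))
hsv=cv2.cvtColor(d['image'],cv2.COLOR_RGB2HSV);K=d['camera_matrix'];A=d['attitude'];e=d['eye']
m=np.zeros((400,640),bool);m[95:236,290:340]=hsv[95:236,290:340,1]>110
vu=np.argwhere(m)
ray=np.stack([(vu[:,1]-K[0,2])/K[0,0],-(vu[:,0]-K[1,2])/K[1,1],-np.ones(len(vu))],-1)@A.T
X=e+ray*((.020-e[2])/ray[:,2])[:,None]
for y0 in np.arange(.20,.32,.01):
    q=X[abs(X[:,1]-y0)<.005]
    if len(q): print(y0.round(3),((q[:,0].max()+q[:,0].min())/2).round(4),np.ptp(q[:,0]).round(4))
print('end y',X[:,1].max(), 'plate z',np.median(P[120:230,350:440,2]),'strip/steel heights')
E
```

```text
-0.004 174 x 0.0082 0.0111 y [-0.0134 -0.0112 -0.001   0.0102  0.0124]
-0.01 294 x 0.0076 0.0113 y [-0.015  -0.0142 -0.0008  0.0121  0.013 ]
-0.02 689 x -0.0091 0.0113 y [-0.0161 -0.015  -0.0012  0.0129  0.014 ]
-0.03 738 x -0.0021 0.0114 y [-0.0166 -0.0154 -0.001   0.0134  0.0147]
0.2 0.5456 0.0085
0.21 0.5466 0.0084
0.22 0.5477 0.0083
0.23 0.5488 0.0083
0.24 0.5503 0.0091
0.25 0.5514 0.009
0.26 0.5524 0.0089
0.27 0.5535 0.0089
0.28 0.5546 0.0088
0.29 0.5557 0.0087
0.3 0.5567 0.0085
0.31 0.5577 0.0084
end y 0.3146746082930926 plate z 0.016002623625319318 strip/steel heights
```

Fingertips reach about ±11 mm along the roll direction, so I start 8 mm short of the dowel's axis and finish 8 mm past it. Going down.

>>> send_rows(
  motion=[
    [-1,0.13,-0.34,1,0],
    [-1,0,0,1,0],
    [-1,0,0,1,0],
    [-1,0,0,1,0],
    [-1,0,0,1,0],
    [-1,0,0,0.45,0],
    [-1,0,0,0,0],
    [-1,0,0,0,0],
    [-1,0,0,0,0],
    [-1,0,0,0,0],
  ],
)

```text
t: 4.65
tool_pos: [0.5443, 0.2364, 0.0354]
tcp_rot: [[0.111, 0.994, 0.003], [0.994, -0.111, 0.001], [0.001, 0.003, -1.0]]
force: [0.6, 0.2, -0.1]
grip_width: 0.0004
```

```bash
cat > st.py <<'E'
from h import *
s=read_state();print(round(s['t'],2),s['tool_pos'].round(4),s['force'].round(2),s['torque'].round(3),s['tcp_rot'][:,1].round(4),s['grip_width'])
E
python3 st.py
```

```text
4.65 [0.5443 0.2364 0.0354] [ 0.55  0.18 -0.11] [-0.04   0.04   0.013] [ 0.9939 -0.1106  0.0027] 0.0004403290077549012
```

>>> send_rows(
  motion=[
    [-1,0,0,0,0],
    [-1,0,0,0,0],
    [-1,0,0,0,0],
    [-1,0,0,0,0],
  ],
)

```text
t: 4.98
tool_pos: [0.5431, 0.2362, 0.034]
tcp_rot: [[0.111, 0.994, 0.0], [0.994, -0.111, 0.0], [0.0, 0.0, -1.0]]
force: [0.5, 0.5, 0.2]
grip_width: 0.0005
```

>>> send_rows(
  motion=[
    [-1,0,-0.13,0.25,0],
    [-1,0,0,0,0],
    [-1,0,0,0,0],
  ],
)

```text
t: 5.23
tool_pos: [0.5397, 0.2363, 0.0281]
tcp_rot: [[0.111, 0.994, -0.001], [0.994, -0.111, -0.0], [-0.0, -0.001, -1.0]]
force: [-0.3, -0.3, 0.1]
grip_width: 0.0002
```

>>> send_rows(
  motion=[
    [-1,0,0,0,0],
    [-1,0,0,0,0],
  ],
)

```text
t: 5.4
tool_pos: [0.5404, 0.2364, 0.0286]
tcp_rot: [[0.111, 0.994, -0.0], [0.994, -0.111, -0.0], [-0.0, -0.0, -1.0]]
force: [-0.6, 0.6, -0.0]
grip_width: 0.0005
```

>>> send_rows(
  motion=[
    [-1,0,0.05,0.08,0],
    [-1,0,0,0,0],
    [-1,0,0,0,0],
    [-1,0,0,0,0],
  ],
)

```text
t: 5.73
tool_pos: [0.5414, 0.2363, 0.0271]
tcp_rot: [[0.111, 0.994, -0.0], [0.994, -0.111, -0.0], [-0.0, -0.0, -1.0]]
force: [-1.1, -0.0, 0.5]
grip_width: 0.0
```

>>> send_rows(
  motion=[
    [-1,0,0,0.04,0],
    [-1,0,0,0,0],
    [-1,0,0,0,0],
  ],
)

```text
t: 5.98
tool_pos: [0.5414, 0.2363, 0.0263]
tcp_rot: [[0.111, 0.994, -0.0], [0.994, -0.111, 0.0], [0.0, -0.0, -1.0]]
force: [-0.4, 0.2, -1.0]
grip_width: 0.0008
```

>>> send_rows(
  motion=[
    [-1,0,0,0.03,0],
    [-1,0,0,0,0],
    [-1,0,0,0,0],
  ],
)

```text
t: 6.23
tool_pos: [0.5414, 0.2363, 0.0257]
tcp_rot: [[0.111, 0.994, -0.0], [0.994, -0.111, -0.0], [-0.0, -0.0, -1.0]]
force: [0.6, -0.4, 0.2]
grip_width: 0.0004
```

>>> send_rows(
  motion=[
    [-1,0,0,0.02,0],
    [-1,0,0,0,0],
    [-1,0,0,0,0],
  ],
)

```text
t: 6.48
tool_pos: [0.5415, 0.2363, 0.0254]
tcp_rot: [[0.111, 0.994, 0.0], [0.994, -0.111, 0.0], [0.0, 0.0, -1.0]]
force: [-0.5, 0.8, 0.4]
grip_width: 0.0006
```

>>> send_rows(
  motion=[
    [-1,0,0,0.02,0],
    [-1,0,0,0,0],
    [-1,0,0,0,0],
  ],
)

```text
t: 6.73
tool_pos: [0.5419, 0.2363, 0.0253]
tcp_rot: [[0.111, 0.994, 0.001], [0.994, -0.111, 0.0], [0.0, 0.001, -1.0]]
force: [-0.1, 0.7, 3.1]
grip_width: 0.001
```

>>> send_rows(
  motion=[
    [-1,0,0,0.015,0],
    [-1,0,0,0,0],
    [-1,0,0,0,0],
  ],
)

```text
t: 6.98
tool_pos: [0.542, 0.2363, 0.0253]
tcp_rot: [[0.111, 0.994, 0.001], [0.994, -0.111, 0.0], [0.0, 0.001, -1.0]]
force: [0.2, -1.8, 5.8]
grip_width: 0.0002
```

>>> send_rows(
  motion=[
    [-1,0,0.05,0,0],
    [-1,0,0.05,0,0],
    [-1,0,0.05,0,0],
    [-1,0,0,0,0],
  ],
)

```text
t: 7.32
tool_pos: [0.5452, 0.2359, 0.0252]
tcp_rot: [[0.111, 0.994, 0.001], [0.994, -0.111, 0.0], [0.0, 0.001, -1.0]]
force: [-0.4, -1.0, 4.9]
grip_width: 0.0005
```

>>> send_rows(
  motion=[
    [-1,0,0.05,0,0],
    [-1,0,0.05,0,0],
    [-1,0,0.05,0,0],
    [-1,0,0,0,0],
  ],
)

```text
t: 7.65
tool_pos: [0.5481, 0.2356, 0.0253]
tcp_rot: [[0.111, 0.994, 0.001], [0.994, -0.111, 0.0], [0.0, 0.001, -1.0]]
force: [0.9, -0.5, 5.1]
grip_width: 0.0007
```

>>> send_rows(
  motion=[
    [-1,0,0.05,0,0],
    [-1,0,0.05,0,0],
    [-1,0,0.05,0,0],
    [-1,0,0.05,0,0],
    [-1,0,0.05,0,0],
  ],
)

```text
t: 8.07
tool_pos: [0.5529, 0.2351, 0.0252]
tcp_rot: [[0.111, 0.994, 0.001], [0.994, -0.111, 0.0], [0.0, 0.001, -1.0]]
force: [-0.2, -0.7, 5.9]
grip_width: 0.0003
```

>>> send_rows(
  motion=[
    [-1,0,0.05,0,0],
    [-1,0,0.05,0,0],
    [-1,0,0.05,0,0],
    [-1,0,0.05,0,0],
    [-1,0,0.05,0,0],
  ],
)

```text
t: 8.48
tool_pos: [0.5579, 0.2345, 0.0252]
tcp_rot: [[0.111, 0.994, 0.001], [0.994, -0.111, 0.0], [0.0, 0.001, -1.0]]
force: [-0.9, -0.1, 4.9]
grip_width: 0.0006
```

>>> send_rows(
  motion=[
    [-1,0,0.05,0,0],
    [-1,0,0.05,0,0],
    [-1,0,0.05,0,0],
    [-1,0,0.05,0,0],
    [-1,0,0.05,0,0],
  ],
)

```text
t: 8.9
tool_pos: [0.5628, 0.2339, 0.0252]
tcp_rot: [[0.111, 0.994, 0.001], [0.994, -0.111, 0.0], [0.0, 0.001, -1.0]]
force: [0.0, -0.8, 5.2]
grip_width: 0.0008
```

>>> send_rows(
  motion=[
    [-1,0,0.05,0,0],
    [-1,0,0.05,0,0],
    [-1,0,0.05,0,0],
    [-1,0,0.05,0,0],
    [-1,0,0.05,0,0],
  ],
)

```text
t: 9.32
tool_pos: [0.5678, 0.2334, 0.0253]
tcp_rot: [[0.111, 0.994, 0.001], [0.994, -0.111, 0.0], [0.0, 0.001, -1.0]]
force: [-0.2, -1.2, 5.6]
grip_width: 0.0004
```

>>> send_rows(
  motion=[
    [-1,0,0.05,0,0],
    [-1,0,0.05,0,0],
    [-1,0,0.05,0,0],
    [-1,0,0.05,0,0],
    [-1,0,0.05,0,0],
    [-1,0,0,0,0],
    [-1,0,0,0,0],
    [-1,0,0,0,0],
  ],
)

```text
t: 9.98
tool_pos: [0.5729, 0.2328, 0.0253]
tcp_rot: [[0.111, 0.994, 0.001], [0.994, -0.111, 0.0], [0.0, 0.001, -1.0]]
force: [0.2, -0.8, 4.6]
grip_width: 0.0006
```

```bash
cat > dow.py <<'E'
from h import *
import sys
def dow(f):
    d=snap('scene',f);hsv=cv2.cvtColor(d['image'],cv2.COLOR_RGB2HSV);K=d['camera_matrix'];A=d['attitude'];e=d['eye']
    m=np.zeros((400,640),np.uint8);cv2.fillConvexPoly(m,np.array([[308,180],[438,211],[426,281],[279,240]]),1)
    k,l,s,c=cv2.connectedComponentsWithStats(((m>0)&(hsv[...,1]>90)&(hsv[...,2]>60)).astype(np.uint8))
    for j in range(1,k):
        if s[j,4]<20: continue
        vu=np.argwhere(l==j)
        ray=np.stack([(vu[:,1]-K[0,2])/K[0,0],-(vu[:,0]-K[1,2])/K[1,1],-np.ones(len(vu))],-1)@A.T
        X=e+ray*((.020-e[2])/ray[:,2])[:,None];mu=X.mean(0);w,V=np.linalg.eigh(np.cov(X[:,:2].T));a=V[:,1]*np.sign(V[1,1]);t=(X-mu)[:,:2]@a
        p=(X-mu)[:,:2]@np.array([a[1],-a[0]]);b=np.linspace(-.08,.08,9)
        print(s[j],'ctr',(mu[:2]+a*(t.max()+t.min())/2).round(4),'len',np.ptp(t).round(3),'ang',np.degrees(np.arctan2(-a[0],a[1])).round(2),[round(1000*float(p[(t>=x)&(t<y)].mean()),1) if ((t>=x)&(t<y)).any() else None for x,y in zip(b,b[1:])])
dow(sys.argv[1])
E
python3 dow.py s1; python3 st.py
```

```text
[300 194  58  25 282] ctr [0.5404 0.0611] len 0.154 ang -9.74 [1.0, 0.4, -0.5, -0.7, -0.7, -0.6, 0.3, 1.2]
[391 211   6  13  46] ctr [0.5297 0.2202] len 0.04 ang 83.96 [None, None, -0.6, 0.0, 0.0, None, None, None]
[364 218  17   9  81] ctr [0.5591 0.1731] len 0.039 ang -7.72 [None, None, None, -0.1, 0.1, None, None, None]
[413 234  19  10  97] ctr [0.572  0.2924] len 0.043 ang -6.5 [None, None, -1.1, 0.0, 0.1, -1.2, None, None]
[279 238  59  19 116] ctr [0.6711 0.0481] len 0.138 ang -2.34 [None, -0.0, 0.1, -0.1, 0.0, -0.0, 0.1, 0.0]
10.03 [0.573  0.2328 0.0253] [ 0.3  -1.25  4.51] [-0.271  0.068 -0.007] [ 0.9938 -0.1108  0.0015] 0.0005870563826274822
```

The left dowel rolled 31 mm of fingertip travel with height constant within ±0.1 mm at about 5 N, so it is straight. Lifting off and moving over the right dowel.

>>> send_rows(
  motion=[
    [-1,0,0,-0.5,0],
    [-1,0,0,-1,0],
    [-1,0,0,-1,0],
    [-1,0,0,-1,0],
    [-1,0,0,-1,0],
    [-1,0,0,-0.5,0],
  ],
)

```text
t: 10.53
tool_pos: [0.5732, 0.2332, 0.1275]
tcp_rot: [[0.111, 0.994, 0.003], [0.994, -0.111, 0.001], [0.001, 0.003, -1.0]]
force: [0.3, 0.9, 0.3]
grip_width: 0.0004
```

>>> send_rows(
  motion=[
    [-1,-0.99,-0.12,0,0],
    [-1,-0.99,-0.12,0,0],
    [-1,-0.99,-0.12,0,0],
    [-1,-0.99,-0.12,0,0],
    [-1,-0.99,-0.12,0,0],
    [-1,-0.99,-0.12,0,0],
    [-1,-0.99,-0.12,0,0],
    [-1,-0.99,-0.12,0,0],
    [-1,-0.99,-0.12,0,0],
    [-1,0,0,0,0.72],
    [-1,0,0,0,0],
    [-1,0,0,0,0],
  ],
)

```text
t: 11.53
tool_pos: [0.5308, 0.0581, 0.1244]
tcp_rot: [[0.167, 0.986, -0.0], [0.986, -0.167, 0.0], [0.0, -0.001, -1.0]]
force: [0.3, -0.1, 0.3]
grip_width: 0.0007
```

>>> send_rows(
  motion=[
    [-1,0,0,0,0],
    [-1,0,0,0,0],
    [-1,0,0,0,0],
  ],
)

```text
t: 11.78
tool_pos: [0.531, 0.0587, 0.1245]
tcp_rot: [[0.166, 0.986, -0.0], [0.986, -0.166, 0.0], [0.0, -0.0, -1.0]]
force: [0.5, 0.2, 0.9]
grip_width: 0.0007
```

```bash
python3 dow.py s2; python3 st.py; python3 -c "
from h import *
snap('wrist','w2')"
```

```text
[300 193  58  26 281] ctr [0.5403 0.0611] len 0.154 ang -9.93 [0.9, 0.5, -0.3, -0.8, -0.8, -0.7, 0.4, 1.2]
[364 218  68  26 329] ctr [0.5651 0.2338] len 0.161 ang -6.41 [-0.0, -0.0, -0.1, 0.1, -0.2, -0.0, 0.1, 0.0]
[279 238  55  18 105] ctr [0.6711 0.0436] len 0.129 ang -2.43 [None, -0.1, 0.1, -0.0, -0.0, -0.0, 0.0, -0.0]
11.83 [0.531  0.0586 0.1245] [0.42 0.3  0.74] [-0.053  0.065  0.011] [ 9.860e-01 -1.665e-01 -1.000e-04] 0.00041957906049120797
```

View pics/w2.png

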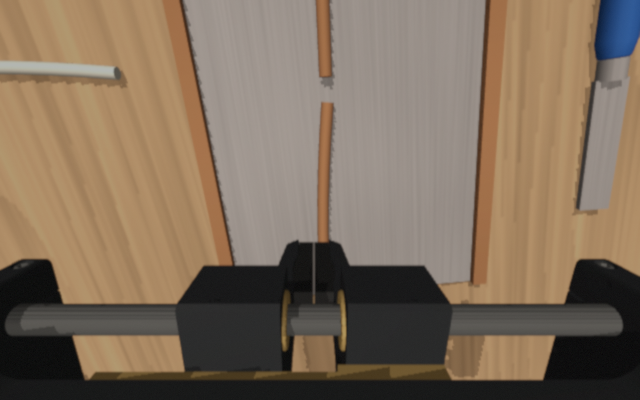

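The left dowel moved 15.6 mm (half a turn is 15.7). The wrist view shows the right dowel from (327,103) down to (323,240), visibly curved towards the robot, with the fingertips at (285-345, 243) a little short of it.

```bash
python3 - <<'E'
from h import *
d=dict(np.load('pics/w2.npz'))
hsv=cv2.cvtColor(d['image'],cv2.COLOR_RGB2HSV);K=d['camera_matrix'];A=d['attitude'];e=d['eye']
m=np.zeros((400,640),bool);m[92:238,300:350]=hsv[92:238,300:350,1]>110
vu=np.argwhere(m)
ray=np.stack([(vu[:,1]-K[0,2])/K[0,0],-(vu[:,0]-K[1,2])/K[1,1],-np.ones(len(vu))],-1)@A.T
X=e+ray*((.020-e[2])/ray[:,2])[:,None]
for y0 in np.arange(.02,.15,.01):
    q=X[abs(X[:,1]-y0)<.003]
    if len(q): print(y0.round(3),((q[:,0].max()+q[:,0].min())/2).round(4),np.ptp(q[:,0]).round(4))
print('end y',X[:,1].max())
E
```

```text
0.02 0.5359 0.0018
0.03 0.5339 0.0088
0.04 0.5354 0.0088
0.05 0.537 0.0087
0.06 0.5387 0.0087
0.07 0.5407 0.0093
0.08 0.5423 0.0093
0.09 0.5447 0.0092
0.1 0.5463 0.0091
0.11 0.5487 0.0091
0.12 0.5507 0.0097
0.13 0.553 0.0096
end y 0.13593723443424655
```

>>> send_rows(
  motion=[
    [-1,0,-0.05,1,0],
    [-1,0,0,1,0],
    [-1,0,0,1,0],
    [-1,0,0,1,0],
    [-1,0,0,0.4,0],
    [-1,0,0,0.2,0],
    [-1,0,0,0.1,0],
    [-1,0,0,0.05,0],
    [-1,0,0,0,0],
    [-1,0,0,0,0],
    [-1,0,0,0,0],
    [-1,0,0,0,0],
  ],
)

```text
t: 12.88
tool_pos: [0.5305, 0.0583, 0.0303]
tcp_rot: [[0.168, 0.986, 0.001], [0.986, -0.168, -0.0], [0.0, 0.001, -1.0]]
force: [0.5, -0.1, -0.2]
grip_width: 0.0004
```

>>> send_rows(
  motion=[
    [-1,0,0,0.04,0],
    [-1,0,0,0,0],
    [-1,0,0,0,0],
    [-1,0,0,0,0],
    [-1,0,0,0,0],
  ],
)

```text
t: 13.3
tool_pos: [0.53, 0.0583, 0.0288]
tcp_rot: [[0.168, 0.986, -0.0], [0.986, -0.168, 0.0], [-0.0, -0.0, -1.0]]
force: [-0.4, -0.5, 0.1]
grip_width: 0.0003
```

>>> send_rows(
  motion=[
    [-1,0,0,0.08,0],
    [-1,0,0,0.06,0],
    [-1,0,0,0,0],
    [-1,0,0,0,0],
    [-1,0,0,0,0],
    [-1,0,0,0,0],
  ],
)

```text
t: 13.8
tool_pos: [0.53, 0.0583, 0.026]
tcp_rot: [[0.168, 0.986, 0.0], [0.986, -0.168, 0.0], [0.0, 0.0, -1.0]]
force: [-0.2, -0.2, -0.0]
grip_width: 0.0006
```

>>> send_rows(
  motion=[
    [-1,0,0,0.02,0],
    [-1,0,0,0,0],
    [-1,0,0,0,0],
    [-1,0,0,0,0],
  ],
)

```text
t: 14.13
tool_pos: [0.53, 0.0583, 0.0256]
tcp_rot: [[0.168, 0.986, -0.0], [0.986, -0.168, -0.0], [-0.0, -0.0, -1.0]]
force: [-0.9, 0.6, -0.1]
grip_width: 0.0004
```

>>> send_rows(
  motion=[
    [-1,0,0,0.015,0],
    [-1,0,0,0,0],
    [-1,0,0,0,0],
    [-1,0,0,0,0],
  ],
)

```text
t: 14.47
tool_pos: [0.5301, 0.0583, 0.0254]
tcp_rot: [[0.168, 0.986, 0.0], [0.986, -0.168, -0.0], [-0.0, 0.0, -1.0]]
force: [-0.5, 0.4, 0.8]
grip_width: 0.0003
```

>>> send_rows(
  motion=[
    [-1,0,0,0.025,0],
    [-1,0,0,0,0],
    [-1,0,0,0,0],
    [-1,0,0,0,0],
  ],
)

```text
t: 14.8
tool_pos: [0.5304, 0.0583, 0.0253]
tcp_rot: [[0.168, 0.986, 0.001], [0.986, -0.168, -0.0], [0.0, 0.001, -1.0]]
force: [-2.0, 0.3, 5.8]
grip_width: 0.0006
```

>>> send_rows(
  motion=[
    [-1,0,0.05,0,0],
    [-1,0,0.03,0,0],
  ],
)

```text
t: 14.97
tool_pos: [0.532, 0.058, 0.0255]
tcp_rot: [[0.168, 0.986, 0.001], [0.986, -0.168, -0.0], [-0.0, 0.001, -1.0]]
force: [-2.1, 0.1, 9.3]
grip_width: 0.0004
```

The force rose to 9.3 N after 1.6 mm, so this dowel's middle is lifting. I'll follow the rise, 2.5·sin θ.

>>> send_rows(
  motion=[
    [-1,0,0.035,-0.025,0],
    [-1,0,0.04,-0.012,0],
    [-1,0,0,0,0],
  ],
)

```text
t: 15.22
tool_pos: [0.5334, 0.0577, 0.0258]
tcp_rot: [[0.168, 0.986, 0.001], [0.986, -0.168, -0.0], [0.0, 0.001, -1.0]]
force: [-1.0, 0.9, 5.4]
grip_width: 0.0005
```

>>> send_rows(
  motion=[
    [-1,0,0.055,-0.012,0],
    [-1,0,0.055,-0.011,0],
    [-1,0,0,0,0],
  ],
)

```text
t: 15.47
tool_pos: [0.5356, 0.0574, 0.0263]
tcp_rot: [[0.168, 0.986, 0.001], [0.986, -0.168, -0.0], [0.0, 0.001, -1.0]]
force: [-0.8, 0.0, 5.3]
grip_width: 0.0007
```

>>> send_rows(
  motion=[
    [-1,0,0.057,-0.01,0],
    [-1,0,0.057,-0.01,0],
    [-1,0,0,0,0],
  ],
)

```text
t: 15.72
tool_pos: [0.5379, 0.057, 0.0267]
tcp_rot: [[0.168, 0.986, 0.001], [0.986, -0.168, -0.0], [0.0, 0.001, -1.0]]
force: [-0.3, -0.5, 5.0]
grip_width: 0.0003
```

>>> send_rows(
  motion=[
    [-1,0,0.059,-0.009,0],
    [-1,0,0.059,-0.008,0],
    [-1,0,0,0,0],
  ],
)

```text
t: 15.97
tool_pos: [0.5402, 0.0566, 0.027]
tcp_rot: [[0.168, 0.986, 0.001], [0.986, -0.168, -0.0], [0.0, 0.001, -1.0]]
force: [0.0, -0.7, 5.1]
grip_width: 0.0004
```

>>> send_rows(
  motion=[
    [-1,0,0.06,-0.007,0],
    [-1,0,0.06,-0.006,0],
    [-1,0,0,0,0],
  ],
)

```text
t: 16.22
tool_pos: [0.5426, 0.0562, 0.0272]
tcp_rot: [[0.168, 0.986, 0.001], [0.986, -0.168, -0.0], [0.0, 0.001, -1.0]]
force: [0.9, 0.0, 4.4]
grip_width: 0.0006
```

>>> send_rows(
  motion=[
    [-1,0,0.061,-0.003,0],
    [-1,0,0.062,-0.003,0],
    [-1,0,0,0,0],
  ],
)

```text
t: 16.47
tool_pos: [0.5451, 0.0557, 0.0274]
tcp_rot: [[0.168, 0.986, 0.001], [0.986, -0.168, -0.0], [0.0, 0.001, -1.0]]
force: [0.6, -0.3, 5.5]
grip_width: 0.0006
```

>>> send_rows(
  motion=[
    [-1,0,0.055,-0.002,0],
    [-1,0,0.055,-0.001,0],
    [-1,0,0.055,0,0],
    [-1,0,0,0,0],
  ],
)

```text
t: 16.8
tool_pos: [0.5484, 0.0552, 0.0274]
tcp_rot: [[0.168, 0.986, 0.001], [0.986, -0.168, -0.0], [0.0, 0.001, -1.0]]
force: [0.3, 0.1, 4.7]
grip_width: 0.0004
```

>>> send_rows(
  motion=[
    [-1,0,0.055,0,0],
    [-1,0,0.055,0.001,0],
    [-1,0,0.055,0.002,0],
    [-1,0,0,0,0],
  ],
)

```text
t: 17.13
tool_pos: [0.5516, 0.0546, 0.0273]
tcp_rot: [[0.168, 0.986, 0.001], [0.986, -0.168, -0.0], [0.0, 0.001, -1.0]]
force: [0.9, -0.1, 5.3]
grip_width: 0.0007
```

>>> send_rows(
  motion=[
    [-1,0,0.061,0.004,0],
    [-1,0,0.062,0.005,0],
    [-1,0,0,0,0],
  ],
)

```text
t: 17.38
tool_pos: [0.554, 0.0542, 0.0272]
tcp_rot: [[0.168, 0.986, 0.001], [0.986, -0.168, -0.0], [0.0, 0.001, -1.0]]
force: [0.3, -0.7, 5.9]
grip_width: 0.0006
```

>>> send_rows(
  motion=[
    [-1,0,0.06,0.006,0],
    [-1,0,0.061,0.007,0],
    [-1,0,0,0,0],
  ],
)

```text
t: 17.63
tool_pos: [0.5564, 0.0538, 0.0269]
tcp_rot: [[0.168, 0.986, 0.001], [0.986, -0.168, -0.0], [0.0, 0.001, -1.0]]
force: [0.9, -0.4, 4.3]
grip_width: 0.0003
```

>>> send_rows(
  motion=[
    [-1,0,0.059,0.01,0],
    [-1,0,0.059,0.011,0],
    [-1,0,0,0,0],
  ],
)

```text
t: 17.88
tool_pos: [0.5588, 0.0534, 0.0265]
tcp_rot: [[0.168, 0.986, 0.001], [0.986, -0.168, -0.0], [0.0, 0.001, -1.0]]
force: [1.3, -0.2, 6.3]
grip_width: 0.0008
```

>>> send_rows(
  motion=[
    [-1,0,0.057,0.01,0],
    [-1,0,0.057,0.011,0],
    [-1,0,0,0,0],
  ],
)

```text
t: 18.13
tool_pos: [0.5611, 0.053, 0.0261]
tcp_rot: [[0.168, 0.986, 0.001], [0.986, -0.168, -0.0], [0.0, 0.001, -1.0]]
force: [2.0, -0.4, 5.0]
grip_width: 0.0001
```

>>> send_rows(
  motion=[
    [-1,0,0.055,0.011,0],
    [-1,0,0.055,0.012,0],
    [-1,0,0,0,0],
  ],
)

```text
t: 18.38
tool_pos: [0.5633, 0.0526, 0.0257]
tcp_rot: [[0.168, 0.986, 0.001], [0.986, -0.168, -0.0], [0.0, 0.001, -1.0]]
force: [1.5, -0.8, 5.2]
grip_width: 0.0001
```

>>> send_rows(
  motion=[
    [-1,0,0.05,0.01,0],
    [-1,0,0.05,0.01,0],
    [-1,0,0,0,0],
  ],
)

```text
t: 18.63
tool_pos: [0.5651, 0.0523, 0.0253]
tcp_rot: [[0.168, 0.986, 0.001], [0.986, -0.168, -0.0], [0.0, 0.001, -1.0]]
force: [0.8, -0.1, 6.5]
grip_width: 0.0002
```

>>> send_rows(
  motion=[
    [-1,0,0.03,0.005,0],
    [-1,0,0.025,0.004,0],
    [-1,0,0,0,0],
  ],
)

```text
t: 18.88
tool_pos: [0.566, 0.0522, 0.0252]
tcp_rot: [[0.168, 0.986, 0.001], [0.986, -0.168, -0.0], [-0.0, 0.001, -1.0]]
force: [-1.2, -1.2, 6.5]
grip_width: 0.0004
```

```bash
python3 dow.py s3; python3 st.py
```

```text
[306 190   9  11  52] ctr [0.522  0.0075] len 0.038 ang 80.01 [None, None, None, -0.0, 0.0, None, None, None]
[326 210  30  14 140] ctr [0.5655 0.0967] len 0.074 ang -7.65 [None, None, -0.3, 0.4, -0.0, -0.2, None, None]
[364 218  68  26 335] ctr [0.5652 0.2338] len 0.161 ang -6.26 [0.1, -0.1, -0.1, -0.0, -0.0, 0.1, -0.0, -0.0]
[279 239  58  18 103] ctr [0.6713 0.0471] len 0.136 ang -2.24 [None, -0.0, 0.2, -0.3, 0.1, 0.1, -0.1, 0.1]
18.93 [0.5661 0.0522 0.0252] [ 0.27 -1.83  6.94] [-0.088  0.123  0.055] [ 9.858e-01 -1.678e-01  7.000e-04] 0.0005170712772474516
```

Lift about 2.2 mm at a quarter turn and back to the starting height at half a turn, held at 6-7 N, so this dowel is bowed. Lifting off and opening to grasp it.

>>> send_rows(
  motion=[
    [-1,0,0,-0.5,0],
    [-1,0,0,-1,0],
    [-1,0,0,-1,0],
    [-1,0,0,-1,0],
    [-1,0,0,-1,0],
    [0,0,0,-0.5,0],
    [0,0,0,0,0],
    [0,0,0,0,0],
    [0,0,0,0,0],
    [0,0,0,0,0],
  ],
)

```text
t: 19.77
tool_pos: [0.5646, 0.0523, 0.1232]
tcp_rot: [[0.168, 0.986, -0.003], [0.986, -0.168, 0.0], [-0.0, -0.003, -1.0]]
force: [0.1, 0.0, -0.1]
grip_width: 0.0319
```

```bash
python3 dow.py s4; python3 st.py; python3 - <<'E'
from h import *
d=snap('wrist','w4')
hsv=cv2.cvtColor(d['image'],cv2.COLOR_RGB2HSV);K=d['camera_matrix'];A=d['attitude'];e=d['eye']
vu=np.argwhere((hsv[...,1]>110))
ray=np.stack([(vu[:,1]-K[0,2])/K[0,0],-(vu[:,0]-K[1,2])/K[1,1],-np.ones(len(vu))],-1)@A.T
X=e+ray*((.020-e[2])/ray[:,2])[:,None]
X=X[(vu[:,0]<300)&(X[:,0]>.52)&(X[:,0]<.6)&(X[:,1]<.147)]
for y0 in np.arange(.0,.15,.01):
    q=X[abs(X[:,1]-y0)<.003]
    if len(q): print(y0.round(3),((q[:,0].max()+q[:,0].min())/2).round(4),np.ptp(q[:,0]).round(4))
print('end y',X[:,1].max())
a=cv2.imread('pics/s4.png')[150:300,250:460];b=cv2.resize(a,None,fx=2.6,fy=2.6);c=cv2.imread('pics/w4.png')[:,100:560];c=cv2.resize(c,(546,475))
o=np.zeros((390,800,3),np.uint8);o[:,:400]=cv2.resize(a,(400,286))[:286].repeat(1,0)[:286].copy() if False else 0
o[:286,:400]=cv2.resize(a,(400,286));o[:348,400:]=cv2.resize(cv2.imread('pics/w4.png')[:,90:550],(400,348));cv2.imwrite('pics/c4.png',o)
E
```

```text
[298 198  58  26 278] ctr [0.5588 0.0583] len 0.151 ang -9.55 [-1.4, -0.2, 0.5, 0.7, 0.9, 0.4, -0.2, -1.3]
[364 218  68  26 334] ctr [0.5652 0.2338] len 0.161 ang -6.41 [0.0, -0.1, -0.1, 0.0, 0.0, -0.1, -0.0, 0.1]
[279 238  55  18 104] ctr [0.6711 0.0436] len 0.129 ang -2.37 [None, 0.1, 0.0, -0.1, 0.0, -0.0, 0.0, 0.1]
19.82 [0.5647 0.0523 0.1233] [-0.21 -0.06 -0.42] [-0.081  0.049  0.014] [ 0.9858 -0.1678 -0.0027] 0.036075286143058466
0.0 0.5478 0.0093
0.01 0.5495 0.0092
0.02 0.5522 0.0089
0.03 0.554 0.009
0.04 0.5558 0.0088
0.05 0.5575 0.0087
0.06 0.5593 0.0088
0.07 0.561 0.0089
0.08 0.5625 0.0094
0.09 0.5638 0.0084
0.1 0.5651 0.0091
0.11 0.5666 0.0087
0.12 0.5679 0.0089
0.13 0.5688 0.0086
end y 0.1332221596878475
```

View pics/c4.png

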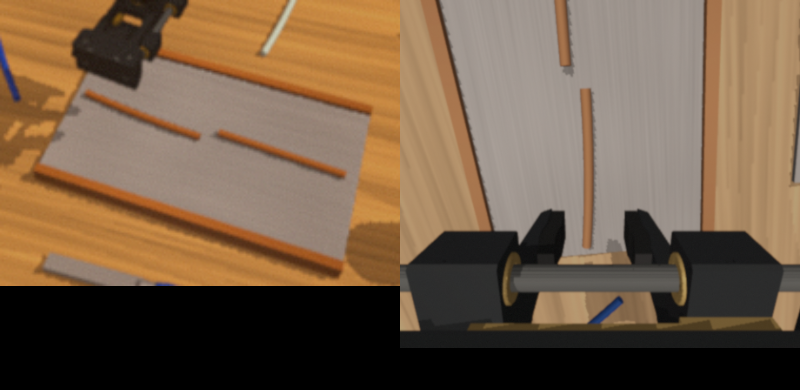

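The right dowel has turned over: its bow now points away, and its middle moved 20.5 mm of the 20.7 expected. The wrist crop shows it between the open fingers. Going down to grasp.

>>> send_rows(
  motion=[
    [0,0.055,-0.335,1,0],
    [0,0,0,1,0],
    [0,0,0,1,0],
    [0,0,0,1,0],
    [0,0,0,0.5,0],
    [0,0,0,0.3,0],
    [0,0,0,0.1,0],
    [0,0,0,0,0],
    [0,0,0,0,0],
    [0,0,0,0,0],
    [0,0,0,0,0],
    [0,0,0,0,0],
  ],
)

```text
t: 20.87
tool_pos: [0.5599, 0.0544, 0.0276]
tcp_rot: [[0.168, 0.986, 0.001], [0.986, -0.168, -0.0], [0.0, 0.001, -1.0]]
force: [0.4, -0.2, 0.1]
grip_width: 0.0442
```

>>> send_rows(
  motion=[
    [0,0,0,0,0],
    [0,0,0,0,0],
    [0,0,0,0,0],
  ],
)

```text
t: 21.12
tool_pos: [0.5593, 0.0544, 0.0269]
tcp_rot: [[0.168, 0.986, 0.0], [0.986, -0.168, -0.0], [0.0, 0.0, -1.0]]
force: [0.4, 0.0, -0.4]
grip_width: 0.0438
```

>>> send_rows(
  motion=[
    [0,0,-0.04,0.25,0],
    [0,0,0,0.12,0],
    [0,0,0,0.06,0],
    [0,0,0,0,0],
    [0,0,0,0,0],
    [0,0,0,0,0],
    [0,0,0,0,0],
  ],
)

```text
t: 21.7
tool_pos: [0.5586, 0.0546, 0.0183]
tcp_rot: [[0.168, 0.986, 0.0], [0.986, -0.168, -0.0], [0.0, 0.0, -1.0]]
force: [0.4, 0.2, -0.7]
grip_width: 0.0438
```

>>> send_rows(
  motion=[
    [-1,0,0,0,0],
    [-1,0,0,0,0],
    [-1,0,0,0,0],
    [-1,0,0,0,0],
    [-1,0,0,0,0],
    [-1,0,0,0,0],
    [-1,0,0,0,0],
    [-1,0,0,0,0],
  ],
  squeeze=15,
)

```text
t: 22.37
tool_pos: [0.5585, 0.0546, 0.0182]
tcp_rot: [[0.168, 0.986, -0.0], [0.986, -0.168, 0.0], [-0.0, -0.0, -1.0]]
force: [-0.0, 0.5, 0.2]
grip_width: 0.0091
```

>>> send_rows(
  motion=[
    [-1,0,0,-0.2,0],
    [-1,0,0,-0.5,0],
    [-1,0,0,-1,0],
    [-1,0,0,-1,0],
    [-1,0,0,-1,0],
    [-1,0,0,-1,0],
    [-1,0,0,-1,0],
    [-1,0,0,0,0],
    [-1,0,0,0,0],
    [-1,0,0,0,0],
  ],
)

```text
t: 23.2
tool_pos: [0.5581, 0.0546, 0.1319]
tcp_rot: [[0.168, 0.986, -0.0], [0.986, -0.168, 0.0], [-0.0, -0.0, -1.0]]
force: [0.1, 0.3, -1.0]
grip_width: 0.0093
```

```bash
python3 -c "
from h import *
a=snap('wrist','w5');snap('side','d5')
b=cv2.imread('pics/d5.png')[100:340,260:460];o=np.zeros((400,800,3),np.uint8);o[:,:460]=cv2.imread('pics/w5.png')[:,90:550];o[:400,466:799]=cv2.resize(b,(333,400));cv2.imwrite('pics/c5.png',o)";python3 st.py
```

```text
23.3 [0.5575 0.0547 0.1309] [-0.71  0.6   0.16] [-0.12   0.101  0.051] [ 0.9858 -0.1679 -0.0024] 0.009394855303132627
```

View pics/c5.png

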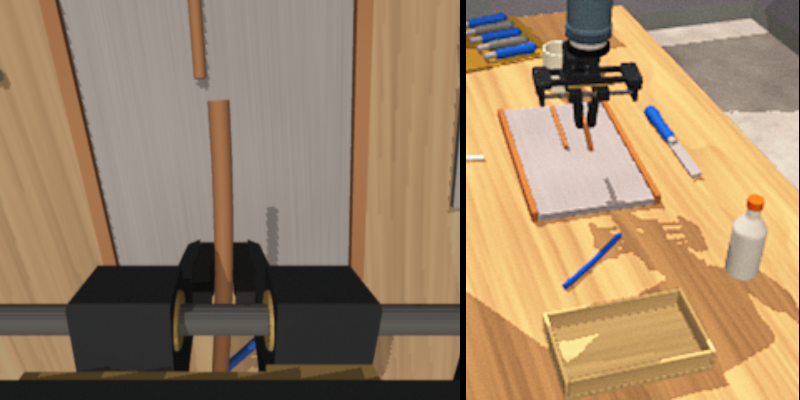

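The dowel is held; its shadow sits apart from it on the steel. The side crop shows the box clear. Carrying it to the box, then turning.

>>> send_rows(
  motion=[
    [-1,-0.98,0,0,0],
    [-1,-0.98,0,0,0],
    [-1,-0.98,0,0,0],
    [-1,-0.98,0,0,0],
    [-1,-0.98,0,0,0],
    [-1,-0.98,0,0,0],
    [-1,-0.98,0,0,0],
    [-1,-0.98,0,0,0],
    [-1,-0.98,0,0,0],
    [-1,-0.98,0,0,0],
    [-1,-0.98,0,0,0],
    [-1,-0.98,0,0,0],
  ],
)

```text
t: 24.3
tool_pos: [0.518, -0.1778, 0.1308]
tcp_rot: [[0.168, 0.986, -0.002], [0.986, -0.168, 0.001], [0.001, -0.002, -1.0]]
force: [0.5, 0.1, -0.5]
grip_width: 0.0092
```

>>> send_rows(
  motion=[
    [-1,-0.98,0,0,0],
    [-1,-0.98,0,0,0],
    [-1,-0.98,0,0,0],
    [-1,-0.98,0,0,0],
    [-1,-0.98,0,0,0],
    [-1,-0.98,0,0,0],
    [-1,-0.98,0,0,0],
    [-1,-0.98,0,0,0],
    [-1,-0.98,0,0,0],
    [-1,0,0,0,0],
    [-1,0,0,0,0],
  ],
)

```text
t: 25.22
tool_pos: [0.4886, -0.3513, 0.1308]
tcp_rot: [[0.17, 0.986, -0.001], [0.986, -0.17, 0.002], [0.002, -0.002, -1.0]]
force: [0.2, -0.8, -0.5]
grip_width: 0.0091
```

>>> send_rows(
  motion=[
    [-1,0,0,0,1],
    [-1,0,0,0,1],
    [-1,0,0,0,1],
    [-1,0,0,0,1],
    [-1,0,0,0,1],
    [-1,0,0,0,1],
    [-1,0,0,0,1],
    [-1,0,0,0,1],
    [-1,0,0,0,1],
  ],
)

```text
t: 25.97
tool_pos: [0.4894, -0.3493, 0.1313]
tcp_rot: [[0.778, 0.628, -0.001], [0.628, -0.778, 0.002], [0.0, -0.002, -1.0]]
force: [-0.7, 0.5, -0.5]
grip_width: 0.0094
```

>>> send_rows(
  motion=[
    [-1,0,0,0,1],
    [-1,0,0,0,1],
    [-1,0,0,0,1],
    [-1,0,0,0,1],
    [-1,0,0,0,1],
    [-1,0,0,0,1],
    [-1,0,0,0,1],
    [-1,0,0,0,1],
    [-1,0,0,0,1],
    [-1,0,0,0,0.1],
    [-1,0,0,0,0],
    [-1,0,0,0,0],
  ],
)

```text
t: 26.97
tool_pos: [0.4895, -0.3503, 0.1318]
tcp_rot: [[0.999, -0.043, -0.001], [-0.043, -0.999, 0.001], [-0.001, -0.001, -1.0]]
force: [0.4, -0.6, -0.2]
grip_width: 0.0092
```

```bash
python3 st.py; python3 - <<'E'
from h import *
d=snap('wrist','w6');P=pts(d);hsv=cv2.cvtColor(d['image'],cv2.COLOR_RGB2HSV)
s=read_state();L=(P-s['tool_pos'])@s['tcp_rot']
m=(d['depth']>0)&(hsv[...,1]>110)&(abs(L[...,1])<.012)&(abs(L[...,2])<.03)&(L[...,0]>.012)
q=L[m];print('dowel in tool: n',m.sum(),'xmax',q[:,0].max())
for x0 in np.arange(.015,.09,.01):
    r=q[abs(q[:,0]-x0)<.005]
    if len(r):print(x0.round(3),np.median(r[:,1:],0).round(4))
b=snap('side','d6')['image'][180:380,260:500,::-1];o=np.zeros((400,800,3),np.uint8);o[:,:420]=cv2.imread('pics/w6.png')[:,110:530];o[:310,425:797]=cv2.resize(b,(372,310));cv2.imwrite('pics/c6.png',o)
E
```

```text
26.97 [ 0.4895 -0.3503  0.1318] [ 0.4  -0.64 -0.15] [0.014 0.215 0.027] [-4.290e-02 -9.991e-01 -7.000e-04] 0.009212110641190246
dowel in tool: n 2771 xmax 0.07875655795100946
0.015 [-0.0009 -0.0069]
0.025 [-0.0009 -0.0068]
0.035 [-0.0009 -0.0069]
0.045 [-0.0013 -0.0068]
0.055 [-0.0018 -0.0069]
0.065 [-0.0022 -0.0067]
0.075 [-0.0026 -0.0068]
```

View pics/c6.png

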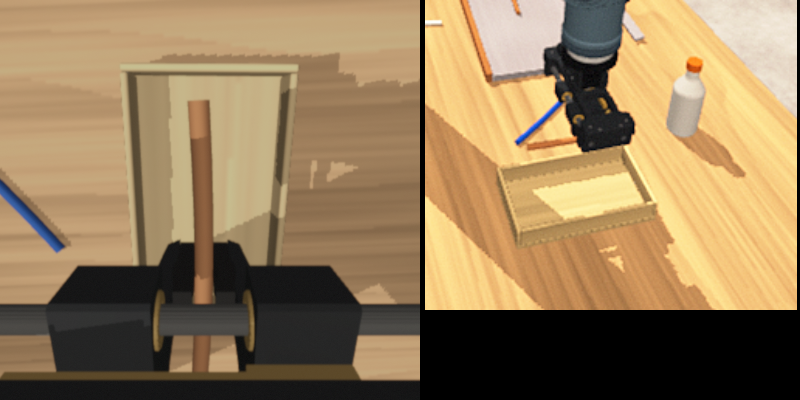

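The dowel is level, along the box's x, and over the opening. Lowering it.

>>> send_rows(
  motion=[
    [-1,-0.14,0.15,0.8,0],
    [-1,0,0,0.8,0],
    [-1,0,0,0.8,0],
    [-1,0,0,0.8,0],
    [-1,0,0,0.8,0],
    [-1,0,0,0.8,0],
    [-1,0,0,0.4,0],
    [-1,0,0,0.3,0],
    [-1,0,0,0,0],
    [-1,0,0,0,0],
    [-1,0,0,0,0],
    [-1,0,0,0,0],
  ],
)

```text
t: 28.07
tool_pos: [0.4871, -0.3547, 0.0233]
tcp_rot: [[0.999, -0.046, 0.001], [-0.046, -0.999, -0.001], [0.001, 0.001, -1.0]]
force: [-0.3, -0.0, -0.6]
grip_width: 0.0095
```

>>> send_rows(
  motion=[
    [-1,0,0,0,0],
    [-1,0,0,0,0],
    [-1,0,0,0,0],
    [-1,0,0,0,0],
  ],
)

```text
t: 28.4
tool_pos: [0.4866, -0.3541, 0.0224]
tcp_rot: [[0.999, -0.046, 0.0], [-0.046, -0.999, -0.0], [0.0, 0.0, -1.0]]
force: [-0.5, -0.3, 0.2]
grip_width: 0.0092
```

>>> send_rows(
  motion=[
    [-1,0,0,0.3,0],
    [-1,0,0,0.15,0],
    [-1,0,0,0.05,0],
    [-1,0,0,0,0],
    [-1,0,0,0,0],
    [-1,0,0,0,0],
    [-1,0,0,0,0],
  ],
)

```text
t: 28.98
tool_pos: [0.4866, -0.3542, 0.0123]
tcp_rot: [[0.999, -0.046, 0.0], [-0.046, -0.999, -0.0], [0.0, 0.0, -1.0]]
force: [0.2, -0.1, -0.2]
grip_width: 0.0089
```

>>> send_rows(
  motion=[
    [-1,0,0,0.06,0],
    [-1,0,0,0,0],
    [-1,0,0,0,0],
    [-1,0,0,0,0],
  ],
)

```text
t: 29.32
tool_pos: [0.4865, -0.3541, 0.011]
tcp_rot: [[0.999, -0.046, 0.0], [-0.046, -0.999, -0.0], [0.0, 0.0, -1.0]]
force: [-0.3, 0.2, -0.0]
grip_width: 0.0089
```

>>> send_rows(
  motion=[
    [-1,0,0,0.04,0],
    [-1,0,0,0,0],
    [-1,0,0,0,0],
    [-1,0,0,0,0],
  ],
)

```text
t: 29.65
tool_pos: [0.4865, -0.3541, 0.0102]
tcp_rot: [[0.999, -0.046, -0.0], [-0.046, -0.999, 0.0], [-0.0, -0.0, -1.0]]
force: [-0.2, -0.3, 0.6]
grip_width: 0.0093
```

>>> send_rows(
  motion=[
    [-1,0,0,0.03,0],
    [-1,0,0,0,0],
    [-0.6,0,0,0,0],
    [-0.4,0,0,0,0],
    [-0.3,0,0,0,0],
    [-0.3,0,0,0,0],
    [-0.3,0,0,0,0],
    [-0.3,0,0,0,0],
    [-0.3,0,0,0,0],
  ],
)

```text
t: 30.4
tool_pos: [0.4865, -0.3541, 0.0096]
tcp_rot: [[0.999, -0.046, -0.0], [-0.046, -0.999, 0.0], [-0.0, -0.0, -1.0]]
force: [-0.0, -0.3, 0.5]
grip_width: 0.0309
```

>>> send_rows(
  motion=[
    [-0.3,0,0,-0.3,0],
    [-0.3,0,0,-0.6,0],
    [-0.3,0,0,-1,0],
    [-0.3,0,0,-1,0],
    [-0.3,0,0,-1,0],
    [-0.3,0,0,-1,0],
    [-0.3,0,0,-1,0],
    [-0.3,0,0,-1,0],
    [-0.3,0,0,-1,0],
    [-0.3,0,0,0,0],
    [-0.3,0,0,0,0],
    [-0.3,0,0,0,0],
  ],
)

```text
t: 31.4
tool_pos: [0.4862, -0.3537, 0.1673]
tcp_rot: [[0.999, -0.046, -0.0], [-0.046, -0.999, 0.0], [-0.0, -0.0, -1.0]]
force: [-0.9, 0.6, 0.5]
grip_width: 0.0306
```

```bash
python3 dow.py s7; python3 st.py; python3 - <<'E'
from h import *
b=snap('side','d7')['image'][100:380,230:500,::-1];snap('wrist','w7');o=np.zeros((420,800,3),np.uint8);o[:400,:395]=cv2.imread('pics/w7.png')[:,130:525];o[:,395:]=cv2.resize(b,(405,420));cv2.imwrite('pics/c7.png',o)
E
```

```text
[364 218  68  26 331] ctr [0.5651 0.2335] len 0.161 ang -6.27 [0.0, -0.1, -0.2, 0.1, 0.0, -0.1, 0.1, 0.0]
[279 238  55  18 107] ctr [0.6711 0.0436] len 0.129 ang -2.46 [None, -0.1, 0.1, 0.1, 0.0, -0.1, 0.0, 0.0]
31.45 [ 0.486  -0.3535  0.1667] [ 0.09  0.63 -0.6 ] [0.009 0.161 0.015] [-0.0458 -0.999  -0.0012] 0.030798428759556518
```

View pics/c7.png

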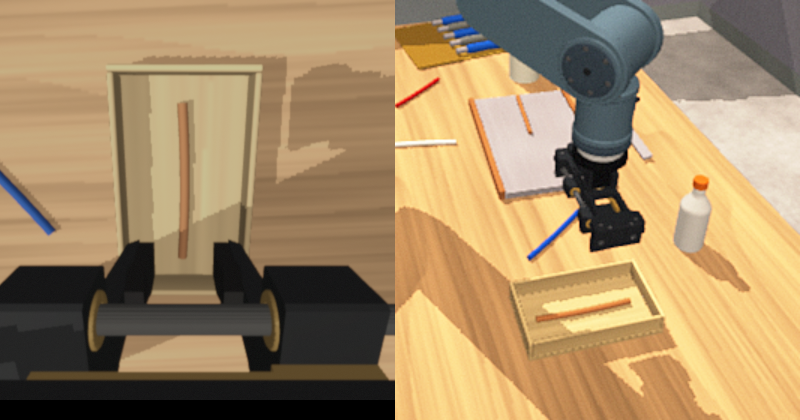

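The bowed dowel lies flat on the box floor ((183,100)-(183,258) in the wrist crop). The straight one is on the plate, the robot touches nothing, and the bystanders look undisturbed. Handing in.

```bash
python3 -c "
from workcell import *
print(finish_job())"
```

```text
the job is handed in; nothing more can be done
None
```

I rolled both dowels in the order asked. The bowed one (right) is in the reject box and the straight one (left) is still on the plate. I handed the job in at about 31 s.

- **Left dowel:** It rolled half a turn at 4.5–6 N and its middle stayed level within 0.1 mm, so it is straight. It moved 15.6 mm on the plate, against 15.7 mm expected.
- **Right dowel:** It rolled half a turn at 4–7 N, with a short peak of 9.3 N. Its middle lifted about 2.2 mm by a quarter turn and came back to its starting height, so it is bowed. Its bow then pointed away from the robot, and its middle had moved 20.5 mm, against 20.7 mm expected.
- **Last checks:** The pictures show the bowed dowel lying on the box floor along the box's length. The straight dowel is where the roll left it, the gripper is clear, and the chisel, glue and mug look unmoved; I did not measure them.
- **Small disagreements:** The lift I felt was slightly under the stated 2.5 mm. The grip opening read about 9.2 mm on the 10 mm dowel, but the hold was firm and level.

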